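# Fold down the row of blue flip lids

## Task

Run the fingertips lightly along the case with the blue flip lids, starting at its red end, so that the four lids fold down one after another until they lie shut. Only stroke the lids: do not lift, drag or press hard on the case. Leave the yellow-lidded case open and everything else where it is, and finish with the fingers clear.

Things in the scene. Friction and masses are not known exactly. Their poses are not given: they have to be found in the camera images.
- blue: loose grey sample case with four blue flip lids in a row and a red cap on one end; the one to close. 46 mm wide (its x), 176 mm long (its y), body 36 mm high, about 0.8 kg; slides if dragged hard. Origin: centre of its underside, z up; the red end is its -y end. Lids 1 to 4 count from the red end, their hinges (along x) at y = -82, -40, +2, +44 mm, z = 38 mm
- blue_red_end (a point): point on the blue case's centre line over lid 1's hinge, at the red end (y = -82 mm), 40 mm above the underside: the level of the shut lids' upper faces. A finger moving from here to the plain end at that level meets the back of each open lid and folds it down ahead and beneath it; the other way it would push lids open
- blue_plain_end (a point): point on the blue case's centre line at the same level (40 mm above the underside), at the end without the red cap (y = +82 mm), 2 mm past the free edge of lid 4 when shut
- blue_lid1 (a joint): hinge angle of lid 1 of the blue case: 0 shut and level, up to 1.6 rad open. The lid is a plate 40 mm wide, 36 mm long, 4 mm thick, hinged at its edge nearer the red end; open, its free edge stands up to 76 mm above the bench. Stiff hinge, stays where it is left (about 0.15 N at the free edge moves it, more nearer the hinge)
- blue_lid2 (a joint): hinge angle of lid 2 of the blue case: 0 shut and level, up to 1.6 rad open. The lid is a plate 40 mm wide, 36 mm long, 4 mm thick, hinged at its edge nearer the red end; open, its free edge stands up to 76 mm above the bench. Stiff hinge, stays where it is left (about 0.15 N at the free edge moves it, more nearer the hinge)
- blue_lid3 (a joint): hinge angle of lid 3 of the blue case: 0 shut and level, up to 1.6 rad open. The lid is a plate 40 mm wide, 36 mm long, 4 mm thick, hinged at its edge nearer the red end; open, its free edge stands up to 76 mm above the bench. Stiff hinge, stays where it is left (about 0.15 N at the free edge moves it, more nearer the hinge)
- blue_lid4 (a joint): hinge angle of lid 4 of the blue case: 0 shut and level, up to 1.6 rad open. The lid is a plate 40 mm wide, 36 mm long, 4 mm thick, hinged at its edge nearer the red end; open, its free edge stands up to 76 mm above the bench. Stiff hinge, stays where it is left (about 0.15 N at the free edge moves it, more nearer the hinge)
- yellow: loose grey sample case with four yellow flip lids in a row and a red cap on one end; to be left as it is, lids open. 46 mm wide (its x), 176 mm long (its y), body 36 mm high, about 0.8 kg; slides if dragged hard. Origin: centre of its underside, z up; the red end is its -y end. Lids 1 to 4 count from the red end, their hinges (along x) at y = -82, -40, +2, +44 mm, z = 38 mm
- yellow_red_end (a point): point on the yellow case's centre line over lid 1's hinge, at the red end (y = -82 mm), 40 mm above the underside: the level of the shut lids' upper faces. A finger moving from here to the plain end at that level meets the back of each open lid and folds it down ahead and beneath it; the other way it would push lids open
- yellow_plain_end (a point): point on the yellow case's centre line at the same level (40 mm above the underside), at the end without the red cap (y = +82 mm), 2 mm past the free edge of lid 4 when shut
- yellow_lid1 (a joint): hinge angle of lid 1 of the yellow case: 0 shut and level, up to 1.6 rad open. The lid is a plate 40 mm wide, 36 mm long, 4 mm thick, hinged at its edge nearer the red end; open, its free edge stands up to 76 mm above the bench. Stiff hinge, stays where it is left (about 0.15 N at the free edge moves it, more nearer the hinge)
- yellow_lid2 (a joint): hinge angle of lid 2 of the yellow case: 0 shut and level, up to 1.6 rad open. The lid is a plate 40 mm wide, 36 mm long, 4 mm thick, hinged at its edge nearer the red end; open, its free edge stands up to 76 mm above the bench. Stiff hinge, stays where it is left (about 0.15 N at the free edge moves it, more nearer the hinge)
- yellow_lid3 (a joint): hinge angle of lid 3 of the yellow case: 0 shut and level, up to 1.6 rad open. The lid is a plate 40 mm wide, 36 mm long, 4 mm thick, hinged at its edge nearer the red end; open, its free edge stands up to 76 mm above the bench. Stiff hinge, stays where it is left (about 0.15 N at the free edge moves it, more nearer the hinge)
- yellow_lid4 (a joint): hinge angle of lid 4 of the yellow case: 0 shut and level, up to 1.6 rad open. The lid is a plate 40 mm wide, 36 mm long, 4 mm thick, hinged at its edge nearer the red end; open, its free edge stands up to 76 mm above the bench. Stiff hinge, stays where it is left (about 0.15 N at the free edge moves it, more nearer the hinge)
- bottle: small loose white reagent bottle with a blue cap, 42 mm across, 90 mm high, between the two cases on the robot's side; origin at the centre of its underside
- tipbox: fixed blue pipette-tip box, 85 by 90 mm, 56 mm high, between the cases on the far side; origin at the centre of its underside
- pipette: loose black and green pipette lying flat beyond the cases, 225 mm long along its y (from y = -135 to +90 mm), 28 mm high; origin on the bench under it

How it is judged:
On the way, in this order (a step that is already met when the one before it is completed fails the run):
1. blue lid 1, counted from the red end, is shut (value of joint blue_lid1 below 0.17 rad), for 0.05 s.
2. blue lid 2, counted from the red end, is shut (value of joint blue_lid2 below 0.17 rad), for 0.05 s.
3. blue lid 3, counted from the red end, is shut (value of joint blue_lid3 below 0.17 rad), for 0.05 s.
4. blue lid 4, counted from the red end, is shut (value of joint blue_lid4 below 0.17 rad), for 0.05 s.
At the end, for the whole second after the job is handed in: All four blue lids are within 0.17 rad (10 degrees) of level; the blue case stands flat and still, within 30 mm of where it began; all yellow lids stand open (above 0.55 rad); the yellow case, bottle and pipette are within 20 mm of where they began (value of joint each of blue_lid1, blue_lid2, blue_lid3, blue_lid4 below 0.17 rad and value of joint each of yellow_lid1, yellow_lid2, yellow_lid3, yellow_lid4 above 0.55 rad and linear speed of blue below 0.01 m/s and distance of blue from where it was at the start of the episode below 0.03 m and angle between blue's own z axis and vertical below 0.05 rad and distance of each of yellow, bottle, pipette from where it was at the start of the episode below 0.02 m); the robot touches nothing.
It fails at once if the blue case is lifted, tipped or dragged (raised 10 mm, tilted 0.15 rad or moved 30 mm) (height (world z) of blue above 0.01 m or angle between blue's own z axis and vertical above 0.15 rad or distance of blue from where it was at the start of the episode above 0.03 m).
It fails at once if the fingers press on the blue case or its lids with more than 30 N (contact force between the fingers and blue above 30 N).
It fails at once if a yellow lid is folded down (below 0.55 rad) (value of joint any of yellow_lid1, yellow_lid2, yellow_lid3, yellow_lid4 below 0.55 rad).
It fails at once if the yellow case, the bottle or the pipette is moved by 20 mm (distance of any of yellow, bottle, pipette from where it was at the start of the episode above 0.02 m).
It fails at once if the tip box is struck with more than 15 N (contact force between any of the fingers, the arm and tipbox above 15 N).
It also fails if it takes over 35 s, if anything falls off the work surface, if the arm or the gripper's body presses on something with over 40 N, if the wrist force passes 120 N, or if a joint passes its speed limit or range.

## Robot

A 6-joint arm with a two-finger parallel gripper is mounted at the origin on the work surface. World frame = base frame: x ahead of the robot, y to its left, z up, the work surface at z = 0. Lengths are in m, angles in rad, forces in N, time in s.
With the tool pointing down it reaches from about 0.35 to 0.975 m from the base axis. Payload 4.9 kg.
Tool frame: the origin (TCP) lies on the centre line of the jaws, within the pads' length; the fingertips stand 14 mm ahead of it and the grasp point (between the pads) lies 5 mm behind it; z points along the fingers, y is the line along which they close (so a half turn about z gives the same grasp; the last joint's range is limited). The gripper opens to 85 mm and grips with 20 to 120 N. Pads are 22 mm wide; open, the fingers measure 114 mm over their backs; the gripper's body (76 mm by 85 mm) begins 54 mm behind the grasp point. The pads swing forward as they close: fully open they stand 13 mm farther back than shut.
Start: joints at [1.117, 0.053, 1.613, -0, 1.476, -0.119], TCP at [0.205, 0.59, 0.212] pointing down, gripper open.
Joint ranges: [-3.01, 3.01], [-1.01, 2.22], [0.06, 2.58], [-1.02, 4.17], [0.09, 2.62], [-3.14, 3.14]. Speed limits (rad/s): [2.57, 2.57, 3.14, 3.14, 3.14, 3.14].

## Interface

Orientations are given as a 3x3 rotation matrix whose columns are the frame's x, y, z axes.
In Python, from cell import env, capture, finder gives the robot as it stands.
- The arm moves only by the tool move_arm, never from a script. Its argument "plan" is one flat list of numbers, 6 for each row, row after row: the shift along the tool's x, y, z in units of 0.02 m (1.0 is 0.02 m), then the turn, a rotation vector about the tool's x, y, z in units of 10 degrees (1.0 is 10 degrees). A call has 1 to 12 rows; each row shifts and turns the commanded pose from where the row before left it, along the tool's axes as they then stand; what a row does not reach is not made up. A row lasts 1/8 s, in which the tool goes at most 62.5 mm and 10.7 degrees, less where a joint would pass 70% of its speed; a pose out of reach is approached as far as the arm can. A call with a number of a shift or a turn outside -1 to 1 is refused whole. A call with a gripper value outside its range is refused whole. "grip" is the opening, from 0 (shut) to 1 (fully open), set as the call begins (left out, the last holds). The fingers move at their own pace and stop on an object; the grip force is fixed at half the most. Time passes only in rows, so rows that do not move let the fingers close. It gives the time, the measured TCP pose, the force, the opening and the grip force at its end, in the units of the state.
- env.read_state(): the state, without advancing time (a new reading comes with each control period).
- capture(name): name is "side" or "top"; returns a dict with "image" (400x640x3 uint8, blue, green, red), "fovy" (degrees; the focal length in pixels is half the picture's height over the tangent of half this angle, whatever the lens; pixels are square), "cx", "cy" (the principal point, pixels), "xyz" and "rotation" of the camera in the world. Camera axes: x right, y down, z forward; pixel columns grow to the right and rows downward; lengths in m; the calibration is good to about 2 mm. A picture is of the moment at which its call begins. There is no depth.
- env.sign_off(): hands the job in; it is judged then, once.
Trained networks look in a picture, given as the dict that the camera call returned (one of the last four; its "shot" number tells which), for a name from the list of things; names that differ only in an ending like _2 or _b are one class to them, and where a whole thing is asked for, a point or a joint stands for the part that bears it (a point fixed in the world has none). Each returns a list of dicts, best first, with "score" (0 to 1); they miss things now and then, are a little off and sometimes report something else, mostly with a low value. They report only what shows in the picture. A call takes as long as a camera call.
- finder.masks_of(label, picture): "pixels" (400x640 bool, what is visible of it) and "location" ([column, row] in pixels, amid what is visible of it).
The state is a dict: "time": time; "qpos": joint angles; "joint_velocities": joint speeds; "effort": joint torques, N m; "tcp_pos": TCP position; "orientation": TCP orientation; "contact_force": force on the tool from outside, world axes, zero at the start; "torque": the same for the moment, N m; "finger_gap": finger opening in m; "finger_force": force on a finger pad.
Only numpy, scipy, OpenCV 4.12 (cv2) and the standard library are available. Lean on these libraries where they do the work, as an engineer would, in place of code of your own. Each camera call takes 0.05 s, during which the arm holds its last target. There are 200 camera calls.

## Working session

There is one attempt and no reset: what is moved stays moved. The work goes in short steps, Python scripts to look and compute and a tool call to move; the robot and the scene stay as the last step left them, time stands still between calls to the robot, and variables do not carry over. Pictures are saved under pics/ and viewed, at most 10 in all, crops included, and the job is handed in when it is done.

Besides the shell and the picture viewer there is one more tool, called after "Emit:" as name(argument=value, ...), one argument or row to a line, values as JSON. move_arm: Moves the arm, as the interface text tells. Its arguments: {"type":"object","properties":{"plan":{"type":"array"},"grip":{"type":"number"}},"required":["plan"]}

```bash
mkdir -p pics; cat > h.py <<'E'
import numpy as np, cv2
from cell import env, capture, finder
def ray(p,uv):
    f=p["image"].shape[0]/2/np.tan(np.radians(p["fovy"])/2)
    d=np.array([(uv[0]-p["cx"])/f,(uv[1]-p["cy"])/f,1]); return np.array(p["xyz"]),np.array(p["rotation"])@d
def onz(p,uv,z):
    o,d=ray(p,uv); return o+d*(z-o[2])/d[2]
def proj(p,X):
    f=p["image"].shape[0]/2/np.tan(np.radians(p["fovy"])/2)
    c=np.array(p["rotation"]).T@(np.array(X)-p["xyz"]); return np.array([p["cx"]+f*c[0]/c[2],p["cy"]+f*c[1]/c[2]])
E
python3 - <<'E'
from h import *
np.set_printoptions(precision=4,suppress=True)
for n in("top","side"):
    p=capture(n); cv2.imwrite(f"pics/{n}0.png",p["image"]); print(n,p["fovy"],p["cx"],p["cy"],p["xyz"],np.array(p["rotation"]).tolist())
    for l in("blue","yellow","bottle","tipbox","pipette"):
        r=finder.masks_of(l,p)
        for q in r[:2]: print(l,q["score"],q["location"],q["pixels"].sum(),onz(p,q["location"],0.04))
s=env.read_state();print(s)
E
```

```text
top 55.17949122688562 317.6745527371773 205.1712195094075 [ 0.4615 -0.0118  0.8783] [[-0.017238535709118576, -0.9904743873542787, 0.13661376534512046], [-0.9995693482042777, 0.020317268906861943, 0.021173726989874242], [-0.023747652875198196, -0.13618992833294408, -0.9903980777463104]]
blue 0.68 [419.0, 226.3] 1803 [ 0.5261 -0.2141  0.04  ]
blue 0.59 [393.9, 244.3] 207 [ 0.4881 -0.1578  0.04  ]
yellow 0.9 [216.2, 224.1] 2030 [0.5395 0.2312 0.04  ]
bottle 0.6 [419.7, 226.4] 1743 [ 0.5259 -0.2156  0.04  ]
bottle 0.59 [332.7, 299.2] 349 [ 0.3737 -0.0225  0.04  ]
tipbox 0.95 [313.0, 192.9] 1607 [0.6049 0.0161 0.04  ]
tipbox 0.23 [333.1, 298.5] 339 [ 0.3751 -0.0234  0.04  ]
pipette 0.61 [341.4, 106.0] 826 [ 0.8052 -0.0521  0.04  ]
side 56.280746020581006 322.71231257704227 198.34006921918822 [ 0.151  -0.5449  0.6571] [[0.7686837775244928, -0.41440303942778345, 0.48723235841197077], [-0.6395953782856895, -0.490179381638101, 0.592150256178679], [-0.006557609797931824, -0.766807860373056, -0.6418432075077481]]
blue 0.65 [364.9, 279.0] 2697 [ 0.5211 -0.2285  0.04  ]
blue 0.2 [248.1, 259.3] 62
[... 183 characters left out ...]
2296  0.04  ]
tipbox 0.77 [321.6, 213.0] 1475 [ 0.5815 -0.0169  0.04  ]
tipbox 0.69 [363.7, 280.7] 2559 [ 0.5162 -0.23    0.04  ]
{'time': 0.6, 'qpos': array([ 1.117 ,  0.0527,  1.6129,  0.    ,  1.476 , -0.119 ]), 'joint_velocities': array([ 0.0005,  0.0009,  0.0009, -0.0002, -0.0018,  0.0004]), 'effort': array([  0.0008, -39.3408, -37.0234,  -0.    ,   0.0007,   0.    ]), 'tcp_pos': array([0.2053, 0.5903, 0.2124]), 'orientation': array([[-0.9445,  0.3286, -0.    ],
       [ 0.3286,  0.9445,  0.    ],
       [ 0.    , -0.    , -1.    ]]), 'contact_force': array([-0.1373, -1.3892, -0.6831]), 'torque': array([-0.0151,  0.0032, -0.0471]), 'finger_force': 0.0, 'finger_gap': 0.08544202736314488}
```

View pics/top0.png

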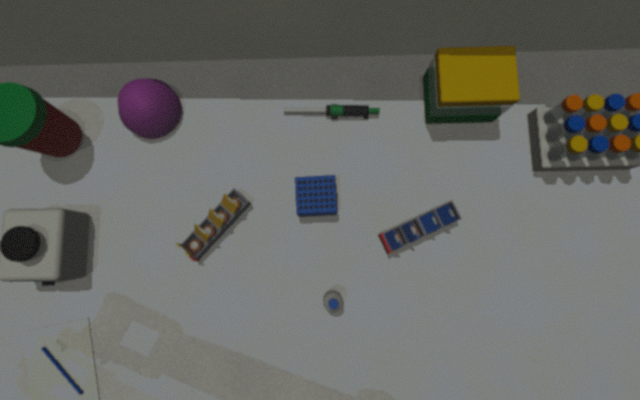

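View pics/side0.png

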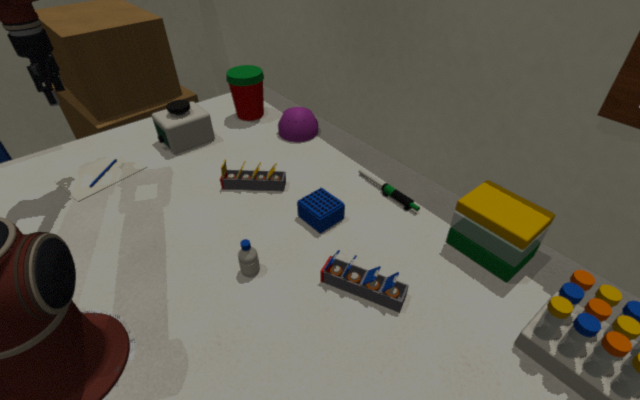

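The top view shows the blue case running from its red end at about (384,243) to its plain end at (457,210). The side view shows it from (325,268) to (405,295), with the lids open. I'll zoom in on both.

```bash
python3 - <<'E'
from h import *
a=cv2.imread("pics/top0.png")[190:265,365:475]; b=cv2.imread("pics/side0.png")[235:315,305:420]
a=cv2.resize(a,None,fx=5,fy=5,interpolation=cv2.INTER_CUBIC);b=cv2.resize(b,(550,400*550//575),interpolation=cv2.INTER_CUBIC)
b=cv2.resize(cv2.imread("pics/side0.png")[240:315,310:420],None,fx=5,fy=5,interpolation=cv2.INTER_CUBIC)
cv2.imwrite("pics/crop.png",cv2.resize(np.vstack([a,b]),None,fx=.8,fy=.8))
E
```

```text
(no output)
```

View pics/crop.png

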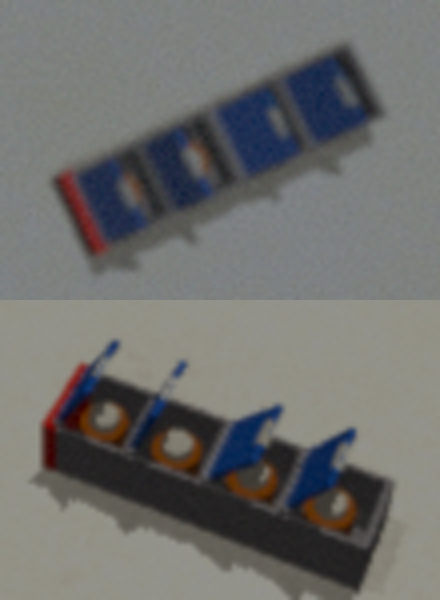

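```bash
python3 - <<'E'
from h import *
from scipy.optimize import least_squares
np.set_printoptions(precision=4,suppress=True)
T=capture("top");S=capture("side")
m=np.array([[-.023,-.088,.036],[.023,-.088,.036],[-.023,.088,.036],[.023,.088,.036]])
# looking from red(-y) to plain(+y): -x on left
pt=np.array([[378.75,235],[390,254.25],[452.5,200.75],[461,217.5]])
ps=np.array([[331.25,255.75],[321.25,271.25],[408.25,285.5],[402,296.5]])
for k in range(4): print(onz(T,pt[k],.036)[:2],onz(S,ps[k],.036)[:2])
def W(q): 
    c,s=np.cos(q[2]),np.sin(q[2]); return m@np.array([[c,-s,0],[s,c,0],[0,0,1]]).T+[q[0],q[1],0]
for w in((1,0),(0,1),(1,1)):
    f=lambda q:np.concatenate([w[0]*(np.array([proj(T,x) for x in W(q)])-pt).ravel(),w[1]*(np.array([proj(S,x) for x in W(q)])-ps).ravel()])
    r=least_squares(f,[.52,-.22,-2.0+.0]); print(r.x,r.cost,r.fun.round(1))
q=r.x;R=np.array([[np.cos(q[2]),-np.sin(q[2])],[np.sin(q[2]),np.cos(q[2])]])
for y in(-.1,-.082,.082,.1):print(y,q[:2]+R@[0,y])
r=finder.masks_of("yellow_red_end",T)[0];print(r["location"],cv2.minAreaRect(np.argwhere(r["pixels"])[:,::-1].astype(np.int32)))
t=env.read_state()["tcp_pos"];print(proj(T,t),proj(S,t))
E
```

```text
[ 0.509  -0.1264] [ 0.5117 -0.1342]
[ 0.4668 -0.1491] [ 0.4676 -0.1532]
[ 0.5815 -0.2915] [ 0.579  -0.2944]
[ 0.544  -0.3076] [ 0.5492 -0.3038]
[ 0.5253 -0.2186 -2.7074] 2.685183766560354 [ 1.2 -0.1 -0.3 -0.3 -1.3 -0.8  0.3  1.1 -0.  -0.  -0.  -0.  -0.  -0.
 -0.   0. ]
[ 0.5272 -0.2208 -2.7014] 12.435080327162646 [ 0.  -0.   0.  -0.  -0.  -0.   0.   0.  -1.3 -0.5 -0.2 -0.9  0.7 -2.9
  0.7  3.6]
[ 0.5263 -0.2198 -2.7052] 16.890387331273736 [ 1.8 -0.5  0.3 -0.7 -0.9 -1.3  0.8  0.6 -1.8 -0.7 -0.8 -1.1  0.  -2.8
 -0.1  3.6]
-0.1 [ 0.4841 -0.1292]
-0.082 [ 0.4917 -0.1455]
0.082 [ 0.561  -0.2941]
0.1 [ 0.5686 -0.3104]
[213.5, 226.7] ((213.4163055419922, 225.06561279296875), (27.826629638671875, 82.78797912597656), 43.7811279296875)
[-31.6549 419.4016] [ 63.8012 107.8991]
```

Emit:
move_arm(
  plan=[0,0,0,0,0,0.92,0,0,0,0,0,0.92,0,0,0,0,0,0.92,0,0,0,0,0,0.92,0,0,0,0,0,0.9,-1,0,0,0,0,0,-1,0,0,0,0,0,-1,0,0,0,0,0,-1,0,0,0,0,0,-1,0,0,0,0,0,-1,0,0,0,0,0,-1,0,0,0,0,0],
  grip=0,
)

```text
time: 2.25
tcp_pos: [0.2652, 0.4622, 0.2125]
orientation: [[-0.423, 0.906, 0.0], [0.906, 0.423, 0.0], [0.0, 0.0, -1.0]]
contact_force: [0.4, 0.6, 0.3]
finger_gap: 0.0004
finger_force: 0.0
```

Emit:
move_arm(
  plan=[-1,-0.2,0,0,0,0,-1,-0.2,0,0,0,0,-1,-0.2,0,0,0,0,-1,-0.2,0,0,0,0,-1,-0.2,0,0,0,0,-1,-0.2,0,0,0,0,-1,-0.2,0,0,0,0,-1,-0.2,0,0,0,0,-1,-0.2,0,0,0,0,-1,-0.2,0,0,0,0,-1,-0.2,0,0,0,0,-1,-0.2,0,0,0,0],
)

```text
time: 3.75
tcp_pos: [0.3226, 0.2244, 0.2124]
orientation: [[-0.423, 0.906, 0.0], [0.906, 0.423, 0.0], [-0.0, 0.0, -1.0]]
contact_force: [-0.0, 0.3, 0.1]
finger_gap: 0.0002
finger_force: 0.0
```

Emit:
move_arm(
  plan=[-1,0,0,0,0,0,-1,0,0,0,0,0,-1,0,0,0,0,0,-1,0,0,0,0,0,-1,0,0,0,0,0,-1,0,0,0,0,0,-1,0,0,0,0,0,-1,0,0,0,0,0,-1,0,0,0,0,0,-1,0,0,0,0,0,-1,0,0,0,0,0,-1,0,0,0,0,0],
)

```text
time: 5.25
tcp_pos: [0.4239, 0.0071, 0.2124]
orientation: [[-0.423, 0.906, 0.0], [0.906, 0.423, -0.0], [-0.0, 0.0, -1.0]]
contact_force: [0.5, 1.0, 1.0]
finger_gap: 0.0
finger_force: 0.0
```

Emit:
move_arm(
  plan=[-1,-0.16,0,0,0,0,-1,0,0,0,0,0,-1,0,0,0,0,0,-1,0,0,0,0,0,-1,0,0.8,0,0,0,-1,0,0.8,0,0,0,-0.68,0,0.8,0,0,0,0,0,0.8,0,0,0,0,0,0.8,0,0,0,0,0,0.9,0,0,0,0,0,0,0,0,0],
)

```text
time: 6.62
tcp_pos: [0.4762, -0.1133, 0.1122]
orientation: [[-0.423, 0.906, -0.004], [0.906, 0.423, 0.001], [0.003, -0.003, -1.0]]
contact_force: [0.2, 0.3, -0.1]
finger_gap: -0.0
finger_force: 0.0
```

```bash
python3 - <<'E'
from h import *
np.set_printoptions(precision=4,suppress=True)
t=env.read_state();print(t["tcp_pos"],t["contact_force"])
tip=t["tcp_pos"]-[0,0,.014]
T=capture("top");S=capture("side");print(proj(T,tip),proj(S,tip))
c=lambda i,x,y,u:cv2.circle(cv2.resize(i[y:y+85,x:x+120],None,fx=5,fy=5,interpolation=cv2.INTER_CUBIC),tuple(int(v) for v in ((u-[x,y]+.5)*5)),3,(0,255,0),1)
cv2.imwrite("pics/c2.png",cv2.resize(np.vstack([c(T["image"],355,185,proj(T,tip)),c(S["image"],290,215,proj(S,tip))]),None,fx=.7,fy=.7))
E
```

```text
[ 0.4762 -0.1133  0.1122] [ 0.211   0.2633 -0.1197]
[377.0128 249.596 ] [311.8731 238.1488]
```

View pics/c2.png

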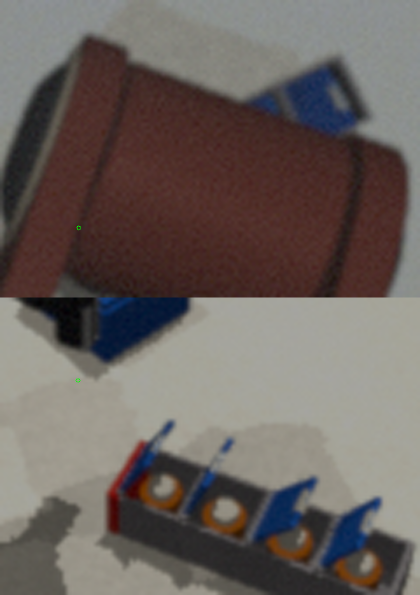

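In the side crop, the black fingertips end about 10 px above the predicted tip, so I'll zoom in on that area.

```bash
python3 - <<'E'
from h import *
S=capture("side");t=env.read_state()["tcp_pos"]
x,y=260,160
i=cv2.resize(S["image"][y:y+100,x:x+120],None,fx=6,fy=6,interpolation=cv2.INTER_CUBIC)
i=np.clip(i.astype(float)*1.8,0,255).astype(np.uint8)
for dz,c in((0,(0,0,255)),(-.014,(0,255,0)),(.06,(255,0,255))):
    u=proj(S,t+[0,0,dz]);print(u);cv2.circle(i,tuple(int(v) for v in ((u-[x,y]+.5)*6)),4,c,2)
cv2.imwrite("pics/c3.png",i)
E
```

```text
[312.6676736  232.19190899]
[312.82921649 237.00245515]
[311.9299124  210.22229888]
```

View pics/c3.png

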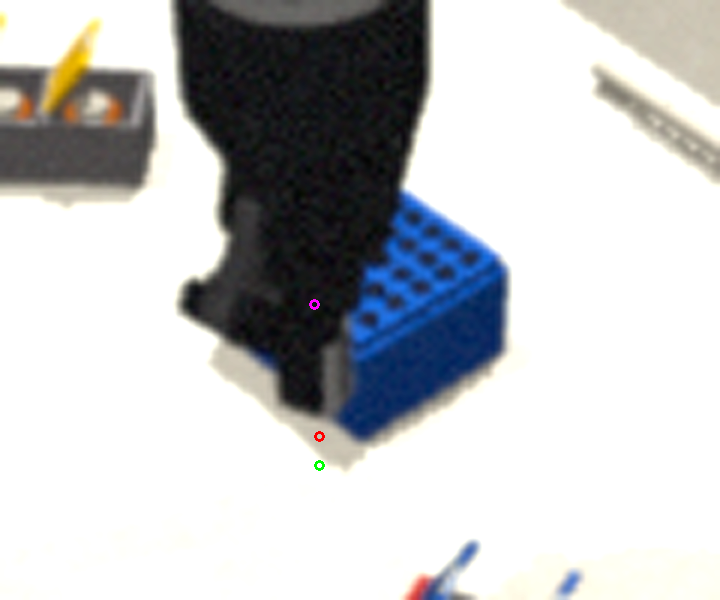

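The fingertips (zoomed, about (315,405)) show higher than the calibration predicts for TCP − 14 mm. I'll back off over bare bench and feel for the true tip height.

Emit:
move_arm(
  plan=[0.6,0,0,0,0,0,0.6,0,0,0,0,0,0,0,1,0,0,0,0,0,1,0,0,0,0,0,1,0,0,0,0,0,1,0,0,0,0,0,0.6,0,0,0,0,0,0,0,0,0,0,0,0,0,0,0],
)

```text
time: 7.9
tcp_pos: [0.4681, -0.0926, 0.0233]
orientation: [[-0.423, 0.906, 0.001], [0.906, 0.423, -0.001], [-0.001, 0.001, -1.0]]
contact_force: [-0.0, -0.5, 0.2]
finger_gap: -0.0
finger_force: 0.0
```

```bash
python3 - <<'E'
from h import *
S=capture("side");t=env.read_state();print(t["tcp_pos"],t["contact_force"]);t=t["tcp_pos"]
x,y=270,200
i=cv2.resize(S["image"][y:y+100,x:x+120],None,fx=6,fy=6,interpolation=cv2.INTER_CUBIC)
i=np.clip(i.astype(float)*1.8,0,255).astype(np.uint8)
for dz,c in((0,(0,0,255)),(-.014,(0,255,0)),(.06,(255,0,255))):
    u=proj(S,t+[0,0,dz]);print(u);cv2.circle(i,tuple(int(v) for v in ((u-[x,y]+.5)*6)),4,c,2)
cv2.imwrite("pics/c4.png",i)
E
```

```text
[ 0.46831615 -0.09271353  0.0234749 ] [ 0.46046903 -0.92332401  0.20124339]
[304.15579523 258.2051025 ]
[304.39574091 262.35348014]
[303.06567026 239.3581282 ]
```

View pics/c4.png

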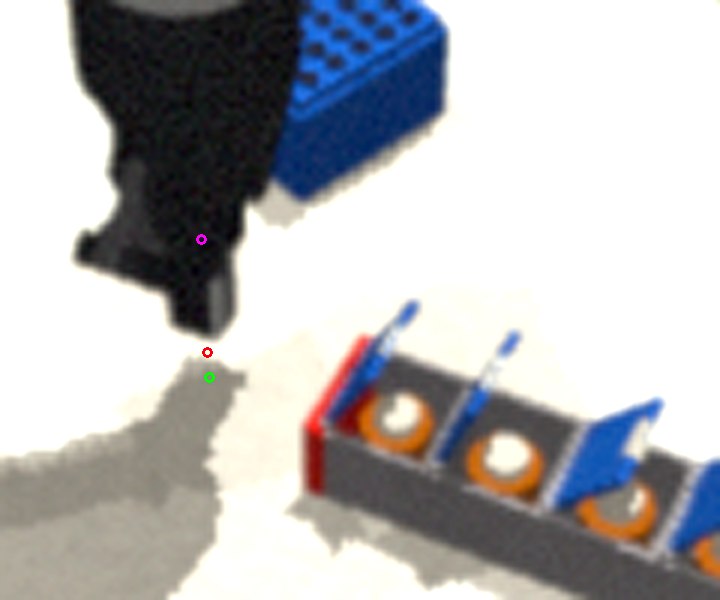

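Emit:
move_arm(
  plan=[0,0,0.3,0,0,0,0,0,0,0,0,0],
)

```text
time: 8.2
tcp_pos: [0.4672, -0.0924, 0.0161]
orientation: [[-0.423, 0.906, -0.001], [0.906, 0.423, 0.0], [0.0, -0.0, -1.0]]
contact_force: [0.4, 0.4, -0.7]
finger_gap: -0.0002
finger_force: 0.0
```

Emit:
move_arm(
  plan=[0,0,0.1,0,0,0,0,0,0,0,0,0],
)

```text
time: 8.45
tcp_pos: [0.4674, -0.0925, 0.0142]
orientation: [[-0.423, 0.906, -0.0], [0.906, 0.423, 0.0], [0.0, -0.0, -1.0]]
contact_force: [0.6, -0.3, 0.9]
finger_gap: -0.0001
finger_force: 0.0
```

Emit:
move_arm(
  plan=[0,0,0.1,0,0,0,0,0,0,0,0,0],
)

```text
time: 8.7
tcp_pos: [0.4674, -0.0925, 0.0122]
orientation: [[-0.423, 0.906, -0.0], [0.906, 0.423, 0.0], [0.0, -0.0, -1.0]]
contact_force: [0.3, -0.3, -0.4]
finger_gap: 0.0001
finger_force: 0.0
```

Emit:
move_arm(
  plan=[0,0,0.1,0,0,0,0,0,0,0,0,0],
)

```text
time: 8.95
tcp_pos: [0.4674, -0.0925, 0.0102]
orientation: [[-0.423, 0.906, -0.0], [0.906, 0.423, 0.0], [0.0, -0.0, -1.0]]
contact_force: [-0.0, 0.8, -0.1]
finger_gap: -0.0002
finger_force: 0.0
```

Emit:
move_arm(
  plan=[0,0,0.1,0,0,0,0,0,0,0,0,0],
)

```text
time: 9.2
tcp_pos: [0.4673, -0.0924, 0.0082]
orientation: [[-0.423, 0.906, -0.0], [0.906, 0.423, 0.0], [0.0, -0.0, -1.0]]
contact_force: [0.1, 0.0, -1.5]
finger_gap: -0.0
finger_force: 0.0
```

Emit:
move_arm(
  plan=[0,0,0.1,0,0,0,0,0,0,0,0,0],
)

```text
time: 9.45
tcp_pos: [0.4673, -0.0925, 0.0062]
orientation: [[-0.423, 0.906, -0.0], [0.906, 0.423, 0.0], [0.0, -0.0, -1.0]]
contact_force: [-0.8, 0.4, -0.2]
finger_gap: -0.0001
finger_force: 0.0
```

Emit:
move_arm(
  plan=[0,0,0.1,0,0,0,0,0,0.1,0,0,0,0,0,0,0,0,0],
)

```text
time: 9.82
tcp_pos: [0.4673, -0.0924, 0.0021]
orientation: [[-0.423, 0.906, -0.001], [0.906, 0.423, 0.0], [0.0, -0.0, -1.0]]
contact_force: [-0.0, 0.7, -0.5]
finger_gap: -0.0
finger_force: 0.0
```

Emit:
move_arm(
  plan=[0,0,0.1,0,0,0,0,0,0,0,0,0],
)

```text
time: 10.07
tcp_pos: [0.4674, -0.0925, 0.0002]
orientation: [[-0.423, 0.906, -0.0], [0.906, 0.423, 0.0], [0.0, -0.0, -1.0]]
contact_force: [0.5, -0.1, 0.1]
finger_gap: 0.0004
finger_force: 0.0
```

Emit:
move_arm(
  plan=[0,0,0.1,0,0,0,0,0,0,0,0,0],
)

```text
time: 10.32
tcp_pos: [0.4673, -0.0925, -0.0018]
orientation: [[-0.423, 0.906, -0.0], [0.906, 0.423, 0.0], [0.0, -0.0, -1.0]]
contact_force: [-0.7, -0.2, -0.0]
finger_gap: 0.0001
finger_force: 0.0
```

Emit:
move_arm(
  plan=[0,0,0.1,0,0,0,0,0,0,0,0,0],
)

```text
time: 10.58
tcp_pos: [0.4673, -0.0925, -0.0038]
orientation: [[-0.423, 0.906, -0.0], [0.906, 0.423, 0.0], [0.0, -0.0, -1.0]]
contact_force: [0.1, 0.8, 0.6]
finger_gap: 0.0002
finger_force: 0.0
```

Emit:
move_arm(
  plan=[0,0,0.1,0,0,0,0,0,0,0,0,0],
)

```text
time: 10.82
tcp_pos: [0.4673, -0.0925, -0.0058]
orientation: [[-0.423, 0.906, -0.0], [0.906, 0.423, 0.0], [0.0, -0.0, -1.0]]
contact_force: [0.2, 0.1, 0.4]
finger_gap: 0.0003
finger_force: 0.0
```

```bash
python3 - <<'E'
from h import *
S=capture("side");t=env.read_state();print(t["tcp_pos"],t["contact_force"]);t=t["tcp_pos"]
x,y=270,200
i=cv2.resize(S["image"][y:y+100,x:x+120],None,fx=6,fy=6,interpolation=cv2.INTER_CUBIC)
i=np.clip(i.astype(float)*1.8,0,255).astype(np.uint8)
q=np.array([.467,-.0925,0])
for v,c in((q,(0,255,0)),(q+[0,0,.02],(0,0,255))):
    u=proj(S,v);print(u);cv2.circle(i,tuple(int(v) for v in ((u-[x,y]+.5)*6)),3,c,1)
cv2.imwrite("pics/c5.png",i)
E
```

```text
[ 0.46739067 -0.09245587 -0.00573159] [-0.43991698  0.06198985  0.38020381]
[304.03515009 265.34701987]
[303.68750638 259.47926185]
```

View pics/c5.png

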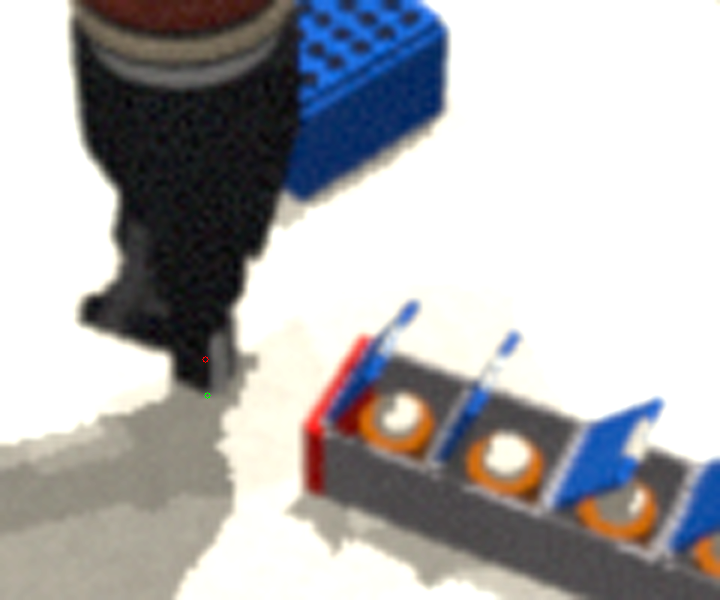

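The fingertips now sit at about (205,390) zoomed, very close to the bench point. The reported TCP height is clearly off by roughly 20 mm, so I'll keep feeling downward.

Emit:
move_arm(
  plan=[0,0,0.08,0,0,0,0,0,0,0,0,0],
)

```text
time: 11.12
tcp_pos: [0.4674, -0.0925, -0.0073]
orientation: [[-0.423, 0.906, -0.0], [0.906, 0.423, 0.0], [0.0, -0.0, -1.0]]
contact_force: [0.0, 0.3, 0.4]
finger_gap: 0.0001
finger_force: 0.0
```

Emit:
move_arm(
  plan=[0,0,0.08,0,0,0,0,0,0,0,0,0],
)

```text
time: 11.38
tcp_pos: [0.4674, -0.0925, -0.009]
orientation: [[-0.423, 0.906, -0.0], [0.906, 0.423, 0.0], [0.0, -0.0, -1.0]]
contact_force: [0.4, 0.2, -0.6]
finger_gap: -0.0002
finger_force: 0.0
```

Emit:
move_arm(
  plan=[0,0,0.08,0,0,0,0,0,0,0,0,0],
)

```text
time: 11.62
tcp_pos: [0.4674, -0.0925, -0.0106]
orientation: [[-0.423, 0.906, -0.0], [0.906, 0.423, 0.0], [0.0, -0.0, -1.0]]
contact_force: [0.2, 0.3, -1.2]
finger_gap: -0.0
finger_force: 0.0
```

Emit:
move_arm(
  plan=[0,0,0.08,0,0,0,0,0,0,0,0,0],
)

```text
time: 11.88
tcp_pos: [0.4674, -0.0925, -0.0122]
orientation: [[-0.423, 0.906, -0.0], [0.906, 0.423, 0.0], [0.0, -0.0, -1.0]]
contact_force: [1.1, 1.0, 0.1]
finger_gap: -0.0
finger_force: 0.0
```

Emit:
move_arm(
  plan=[0,0,0.08,0,0,0,0,0,0,0,0,0],
)

```text
time: 12.12
tcp_pos: [0.4673, -0.0925, -0.0138]
orientation: [[-0.423, 0.906, -0.0], [0.906, 0.423, 0.0], [0.0, -0.0, -1.0]]
contact_force: [0.2, -0.4, 0.2]
finger_gap: 0.0001
finger_force: 0.0
```

Emit:
move_arm(
  plan=[0,0,0.08,0,0,0,0,0,0,0,0,0],
)

```text
time: 12.38
tcp_pos: [0.4674, -0.0925, -0.0153]
orientation: [[-0.423, 0.906, -0.0], [0.906, 0.423, 0.0], [0.0, -0.0, -1.0]]
contact_force: [-0.2, 0.3, -0.3]
finger_gap: 0.0001
finger_force: 0.0
```

```bash
python3 - <<'E'
from h import *
S=capture("side");t=env.read_state();print(t["tcp_pos"],t["contact_force"],t["effort"]);t=t["tcp_pos"]
x,y=275,230
i=cv2.resize(S["image"][y:y+60,x:x+75],None,fx=10,fy=10,interpolation=cv2.INTER_CUBIC)
i=np.clip(i.astype(float)*2.5,0,255).astype(np.uint8)
q=np.array([.467,-.0925,0]);a=np.array([-.423,.906,0]);b=np.array([.906,.423,0])
for u in(-1,1):
  for v in(-1,1):
    p=proj(S,q+u*.011*a+v*.0145*b);cv2.circle(i,tuple(int(v) for v in ((p-[x,y]+.5)*10)),3,(0,255,0) if v<0 else (0,0,255),1)
cv2.imwrite("pics/c6.png",i)
E
```

```text
[ 0.46742015 -0.09247593 -0.01529583] [-0.34622573 -0.29577317  0.35177435] [-9.58511228e-04 -2.84987926e+01 -3.00552714e+01 -3.04783107e-04
  4.11004985e-04  8.68247128e-06]
```

View pics/c6.png

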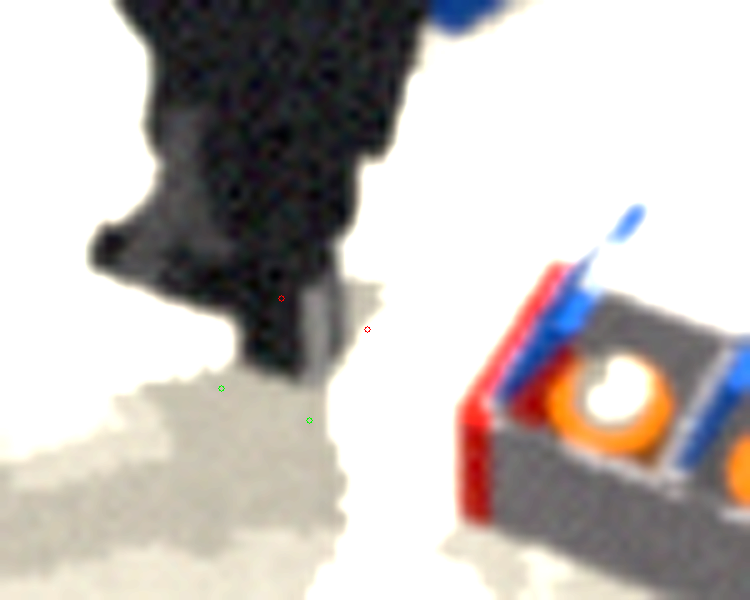

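Emit:
move_arm(
  plan=[0,0,0.1,0,0,0,0,0,0,0,0,0],
)

```text
time: 12.68
tcp_pos: [0.4673, -0.0924, -0.0174]
orientation: [[-0.423, 0.906, -0.0], [0.906, 0.423, 0.0], [0.0, -0.0, -1.0]]
contact_force: [0.1, 0.2, -0.6]
finger_gap: 0.0
finger_force: 0.0
```

Emit:
move_arm(
  plan=[0,0,0.1,0,0,0,0,0,0,0,0,0],
)

```text
time: 12.92
tcp_pos: [0.4678, -0.0926, -0.0188]
orientation: [[-0.423, 0.906, 0.0], [0.906, 0.423, -0.0], [-0.0, 0.0, -1.0]]
contact_force: [-0.8, -0.6, 3.6]
finger_gap: -0.0002
finger_force: 1.5
```

Emit:
move_arm(
  plan=[0,0,0.1,0,0,0,0,0,0,0,0,0],
)

```text
time: 13.18
tcp_pos: [0.4678, -0.0926, -0.0189]
orientation: [[-0.423, 0.906, -0.002], [0.906, 0.423, 0.0], [0.001, -0.001, -1.0]]
contact_force: [-9.0, 2.3, 18.2]
finger_gap: 0.0001
finger_force: 9.5
```

Bench contact is at a reported z of −0.0188, so tip height = reading + 19 mm. Next I'll rise to a tip height of about 43.5 mm and stroke lid 1.

Emit:
move_arm(
  plan=[0,0,-1,0,0,0,0,0,-1,0,0,0,0,0,-0.3,0,0,0,-0.8,0,0,0,0,0,-0.4,0,0,0,0,0,-0.4,0,0,0,0,0,-0.4,0,0,0,0,0,-0.4,0,0,0,0,0,-0.4,0,0,0,0,0],
)

```text
time: 14.3
tcp_pos: [0.4913, -0.1436, 0.0247]
orientation: [[-0.423, 0.906, -0.0], [0.906, 0.423, 0.0], [0.001, -0.0, -1.0]]
contact_force: [-0.2, 0.8, -0.9]
finger_gap: 0.0001
finger_force: 0.2
```

Emit:
move_arm(
  plan=[-0.3,0,0,0,0,0,-0.3,0,0,0,0,0,-0.3,0,0,0,0,0,-0.3,0,0,0,0,0,-0.2,0,0,0,0,0,0,0,0,0,0,0],
)

```text
time: 15.05
tcp_pos: [0.5031, -0.1689, 0.0248]
orientation: [[-0.423, 0.906, -0.0], [0.906, 0.423, 0.0], [0.0, -0.0, -1.0]]
contact_force: [0.6, 0.4, -0.4]
finger_gap: 0.0001
finger_force: 0.0
```

```bash
python3 - <<'E'
from h import *
S=capture("side");t=env.read_state();print(t["time"],t["tcp_pos"],t["contact_force"])
x,y=290,215
i=cv2.resize(S["image"][y:y+95,x:x+130],None,fx=6,fy=6,interpolation=cv2.INTER_CUBIC)
cv2.imwrite("pics/c7.png",np.clip(i.astype(float)*2,0,255).astype(np.uint8))
E
```

```text
15.1 [ 0.50301177 -0.16870161  0.02475415] [ 0.15515671 -0.52618274  0.3191847 ]
```

View pics/c7.png

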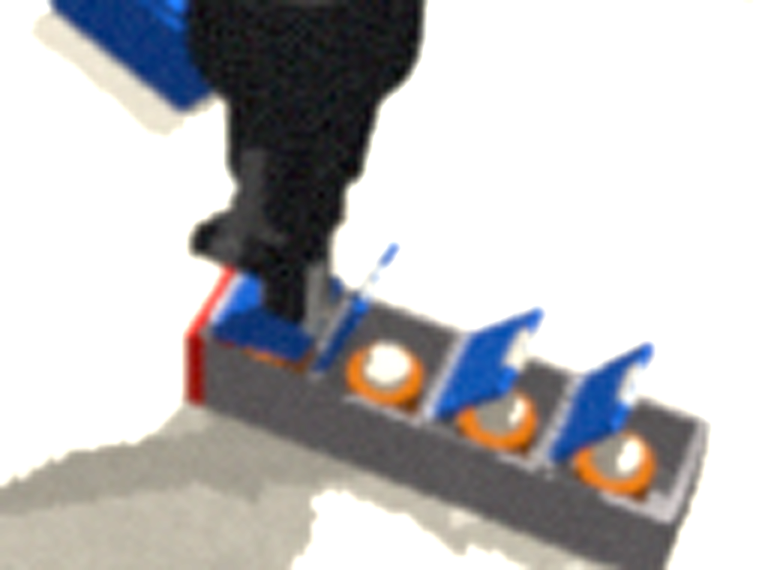

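Lid 1 is folded almost flat under the tip (zoomed (265,320)); lids 2–4 still stand open. I'll feel down gently for the shut level.

Emit:
move_arm(
  plan=[0,0,0.06,0,0,0,0,0,0,0,0,0],
)

```text
time: 15.35
tcp_pos: [0.5028, -0.1684, 0.0234]
orientation: [[-0.423, 0.906, -0.0], [0.906, 0.423, 0.0], [0.0, -0.0, -1.0]]
contact_force: [-0.7, 0.1, 1.1]
finger_gap: 0.0002
finger_force: 0.0
```

Emit:
move_arm(
  plan=[0,0,0.06,0,0,0,0,0,0,0,0,0],
)

```text
time: 15.6
tcp_pos: [0.5029, -0.1686, 0.0223]
orientation: [[-0.423, 0.906, -0.0], [0.906, 0.423, 0.0], [0.0, -0.0, -1.0]]
contact_force: [-0.1, -0.3, 0.4]
finger_gap: 0.0002
finger_force: 0.0
```

Emit:
move_arm(
  plan=[-0.4,0,0,0,0,0,-0.4,0,0,0,0,0,-0.4,0,0,0,0,0,-0.4,0,0,0,0,0,-0.5,0,0,0,0,0,0,0,0,0,0,0],
)

```text
time: 16.35
tcp_pos: [0.5212, -0.2075, 0.0225]
orientation: [[-0.422, 0.906, 0.0], [0.906, 0.422, -0.0], [-0.0, 0.0, -1.0]]
contact_force: [-1.0, 0.2, -1.1]
finger_gap: 0.0001
finger_force: 0.0
```

Emit:
move_arm(
  plan=[-0.4,0,0,0,0,0,-0.4,0,0,0,0,0,-0.4,0,0,0,0,0,-0.4,0,0,0,0,0,-0.5,0,0,0,0,0,0,0,0,0,0,0],
)

```text
time: 17.1
tcp_pos: [0.5389, -0.2456, 0.0225]
orientation: [[-0.422, 0.906, 0.0], [0.906, 0.422, -0.0], [-0.0, 0.0, -1.0]]
contact_force: [-0.2, 1.0, -0.1]
finger_gap: -0.0
finger_force: 0.0
```

Emit:
move_arm(
  plan=[-0.4,0,0,0,0,0,-0.4,0,0,0,0,0,-0.4,0,0,0,0,0,-0.4,0,0,0,0,0,-0.5,0,0,0,0,0,0,0,0,0,0,0],
)

```text
time: 17.85
tcp_pos: [0.5567, -0.2837, 0.0225]
orientation: [[-0.422, 0.906, 0.0], [0.906, 0.422, -0.0], [-0.0, 0.0, -1.0]]
contact_force: [-0.0, 0.4, 0.5]
finger_gap: 0.0
finger_force: 0.0
```

Emit:
move_arm(
  plan=[-0.5,0,0,0,0,0,-0.5,0,0,0,0,0,-0.5,0,0,0,0,0,0,0,-1,0,0,0,0,0,-1,0,0,0,0,0,-1,0,0,0,0,0,-1,0,0,0,0,0,-1,0,0,0,0,0,-1,0,0,0,0,0,0,0,0,0,0,0,0,0,0,0],
)

```text
time: 19.23
tcp_pos: [0.5686, -0.3097, 0.1417]
orientation: [[-0.423, 0.906, -0.001], [0.906, 0.423, 0.001], [0.001, -0.001, -1.0]]
contact_force: [-0.8, -0.7, 0.4]
finger_gap: 0.0001
finger_force: 0.0
```

```bash
python3 - <<'E'
from h import *
S=capture("side");t=env.read_state();print(t["time"],t["tcp_pos"],t["contact_force"])
x,y=180,130
i=cv2.resize(S["image"][y:y+190,x:x+250],None,fx=3.1,fy=3.1,interpolation=cv2.INTER_CUBIC)
cv2.imwrite("pics/c8.png",np.clip(i.astype(float)*2,0,255).astype(np.uint8))
E
```

```text
19.275 [ 0.5683601  -0.30959893  0.14111273] [-0.71200294  0.68583699  0.40155474]
```

View pics/c8.png

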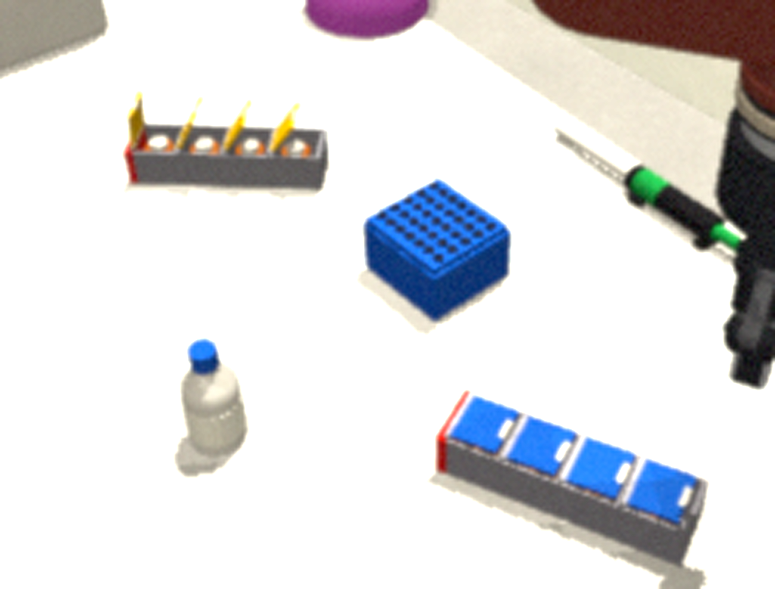

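All four blue lids lie flat, at (485,425) to (665,490) zoomed. The case hasn't moved, the yellow lids are still open, and the fingers are clear.

```bash
python3 -c "
from cell import env
print(env.sign_off())"
```

```text
the job is handed in; nothing more can be done
None
```

I closed the four blue lids one after another with a single light stroke from the red end, and handed the job in with the fingers clear; the last picture shows all four lids flat, the yellow lids still open and nothing visibly displaced, but the hand-in returned no verdict.

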